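Square from its fitted case to the marked-out bar

ROBOT

A 7-joint arm with a two-finger parallel gripper is mounted at the origin on a cart in front of the work surface, level with it; the furniture and walls round the work are solid. World frame = base frame: x ahead of the robot, y to its left, z up, the work surface at z = 0. Lengths are in m, angles in rad, forces in N, time in s.
With the tool pointing down it reaches from about 0.425 to 0.925 m from the base axis. Payload 6.8 kg.
Tool frame: the origin (TCP) lies midway between the tips of the shut fingers; the grasp point (between the pads) lies 19 mm behind it; z points along the fingers, y is the line along which they close (so a half turn about z gives the same grasp; the last joint's range is limited). The gripper opens to 85 mm and grips with 20 to 120 N. Pads are 22 mm wide; open, the fingers measure 114 mm over their backs; the gripper's body (76 mm by 85 mm) begins 54 mm behind the grasp point. The pads swing forward as they close: fully open they stand 13 mm farther back than shut.
Start: joints at [-1.208, 0.477, 0.022, 1.555, -0.011, 1.109, -0.083], TCP at [0.306, 0.602, 0.195] pointing down, gripper open.
Joint ranges: [-2.96, 2.96], [-0.34, 2.1], [-1.41, 1.46], [0.24, 2.44], [-1.37, 4.51], [0.17, 1.92], [-2.96, 2.96]. Speed limits (rad/s): [2.39, 2.39, 3.14, 3.14, 3.14, 3.14, 3.14].

INTERFACE

Orientations are given as a unit quaternion [w, x, y, z].
In Python, from station import bot, imaging gives the robot as it stands.
- The arm moves only by the tool move_arm, never from a script. Its argument "commands" is a list that holds one entry, the list of rows, each a list of 7 numbers: the shift along the tool's x, y, z in m, then the turn, a rotation vector about the tool's x, y, z in degrees, then the finger opening in m, from 0 to 0.0854. In form: [[[x, y, z, rx, ry, rz, grip], ...]]. A call has 1 to 20 rows; each row shifts and turns the commanded pose from where the row before left it, along the tool's axes as they then stand; what a row does not reach is not made up. A row lasts 1/8 s, in which the tool goes at most 62.5 mm and 10.7 degrees, less where a joint would pass 70% of its speed; a pose out of reach is approached as far as the arm can. A call is refused whole if a number of a shift passes 0.0625 or a number of a turn 10.7, either way. A call with a gripper value outside its range is refused whole. The fingers move at their own pace and stop on an object; "squeeze" is the grip in N (left out, the last holds). Time passes only in rows, so rows that do not move let the fingers close. It gives the time, the measured TCP pose, the force, the opening and the grip force at its end, in the units of the state.
- bot.get_obs(): the state, without advancing time (a new reading comes with each control period).
- imaging.read_camera(name): name is "scene" or "top"; returns the picture (480x640x3 uint8, red, green, blue); there is no depth.
- imaging.calibration(name): a dict with "intrinsics" (3x3 intrinsics, pixels), "k1" (the pictures are not rectified: a ray, as slopes to the right and down, at radius r is drawn at 1 + k1 r^2 times it, then the intrinsics apply), "extrinsics" (4x4, takes a point from camera to world coordinates). Camera axes: x right, y down, z forward; pixel columns grow to the right and rows downward; lengths in m; the calibration is good to about 2 mm. A picture is of the moment at which its call begins. calibration takes no time and is no camera call.
- bot.hand_in(): hands the job in; it is judged then, once.
The state is a dict: "t": time; "q": joint angles; "joint_vel": joint speeds; "joint_torque": joint torques, N m; "eef_pos": TCP position; "tool_rot": TCP orientation; "contact_force": force on the tool from outside, world axes, zero at the start; "torque": the same for the moment, N m; "gripper_width": opening from 0.0 (shut) to 1.0 (fully open); "grasp_force": force on a finger pad.
Only numpy, scipy, OpenCV 4.12 (cv2) and the standard library are available. Lean on these libraries where they do the work, as an engineer would, in place of code of your own. Each camera call takes 0.05 s, during which the arm holds its last target. There are 200 camera calls.

TASK

Set up the steel bar for scribing its cut line. Work the square out of the tight foam cutout in the grey case by the end of its stock that sticks out, rocking that end up and down in small wiggles so that the case is neither lifted nor dragged. Then lay it flat on the bench at the bar, stock flush against the bar's long edge nearest the robot and blade square across the blue band, without shoving the bar out of place; let go and leave everything else as it is.

Things in the scene. Friction and masses are not known exactly. Their poses are not given: they have to be found in the camera images.
- square: Engineer's square, bright steel, 0.27 kg: an L lying flat. Stock 75 mm long (its x), 18 wide (y), 22 high (z). Blade 18 mm wide, 3.5 thick, at the stock's +x end (centreline x = +28.5), reaching 60 mm out of the stock's +y side; blade underside 9 mm above the stock's underside. Origin: centre of the stock's underside. It starts in the case, axes parallel to the case's.
- grip_end (a point): Middle of the stock's free end, which protrudes from the foam: 21.5 mm from the square's origin along its -x, 11 mm above the stock's underside. Pinch here across the 18 mm width (closing along the square's y). Axes as the square's.
- stock_face (a point): Middle of the lower edge of the stock's inner face (the +y, blade side), which must lie against the bar: 9 mm from the square's origin along its +y. Axes as the square's.
- blade_tip (a point): Middle of the blade's free end, at its underside: x = +28.5, y = +69, z = +9 mm in the square's frame. Axes as the square's.
- case: Grey instrument case, 150 mm deep (x), 240 wide (y), rim 42 high, 1.6 kg, loose on the bench; lid open along its far +x side, leaning back, 190 mm high. Origin: centre of the underside. Dark foam fills it from x = -24 mm to the far wall, top 34 mm above the bench. In front, x = -72 to -24, an empty finger trough runs the full width, floor 10 mm above the bench.
- cutout (a point): Where the square's origin sits at the start: x = -21.5, y = -35, z = +20 mm in the case. The stock's rear 40 mm and the blade are in the foam; its front 35 mm stands free in the trough, 10 mm above the trough floor, top level with the rim. Two springy foam lips (13 mm high, 3 mm give) squeeze the stock; else 2 mm play. Axes as the case's.
- lips (a point): Middle of the gap between the two lips: 8 mm from the cutout point along the case's +x, 7.5 mm above it. A straight pull needs about 14 N (12 to 17); some 6 N already tips the case up at the front. Rocked about this point (axis: the case's y; free end up 8 degrees and back to level, under 1 mm of rise a swing) it comes with far less. Free after rising 14 mm.
- bar: Dark flat steel bar lying loose on the bench, 50 mm wide (x), 200 long (y), 8 thick, 0.62 kg, two 12 mm holes near its +y end. Origin: centre of the underside; +x points away from the robot. Its near long edge is at x = -25 mm. A sideways push of about 3.5 N slides it.
- band (a point): Centre of the band of blue marking dye across the bar's top, 37 mm wide along the bar's y: 30 mm from the bar's origin along -y, at the top face. Axes as the bar's.
- red_marker: Bystander: paint marker with a red end, 130x16x19 mm, lying. Origin: centre of its underside.
- spanner: Bystander: small steel spanner, 21x153x8 mm, lying along its y. Origin: centre of its underside.

How it is judged:
On the way:
1. the square is clear of the cutout: its underside more than 20 mm above where it sat in the case (z of square in the frame of case above 0.04 m), for 0.1 s.
At the end, for the whole second after the job is handed in: The square lies flat on the bench, released and at rest: stock face within 3 mm of the bar's near long edge and parallel to it within 0.04 rad, blade across the bar with its centreline within 12 mm of the middle of the blue band (x of stock_face in the frame of bar between -0.028 and -0.022 m and angle between the y axis of square and the x axis of bar, either way round below 0.04 rad and x of blade_tip in the frame of bar above 0.025 m and y of blade_tip in the frame of band between -0.012 and 0.012 m and angle between square's own z axis and vertical below 0.04 rad and height (world z) of square below 0.004 m and linear speed of each of square, bar below 0.02 m/s); the robot touches nothing.
It fails at once if the case is lifted or tipped (more than 0.07 rad, or its middle up by 12 mm) (angle between case's own z axis and vertical above 0.07 rad or height (world z) of case above 0.012 m).
It fails at once if the case is dragged more than 25 mm (distance of case from where it was at the start of the episode above 0.025 m).
It fails at once if the bar is shoved more than 25 mm (distance of bar from where it was at the start of the episode above 0.025 m).
It fails at once if a loose bystander is moved more than 25 mm (distance of any of red_marker, spanner from where it was at the start of the episode above 0.025 m).
It also fails if it takes over 58 s, if anything falls off the work surface, if the arm or the gripper's body presses on something with over 40 N, if the wrist force passes 120 N, or if a joint passes its speed limit or range.

## Working session

There is one attempt and no reset: what is moved stays moved. The work goes in short steps, Python scripts to look and compute and a tool call to move; the robot and the scene stay as the last step left them, time stands still between calls to the robot, and variables do not carry over. Pictures are saved under pics/ and viewed, at most 10 in all, crops included, and the job is handed in when it is done.

Besides the shell and the picture viewer there is one more tool, called as a command line: name --argument value ..., lists and objects as JSON in quotes. move_arm: Moves the arm, as the interface text tells. Its arguments: {"type":"object","properties":{"commands":{"type":"array","items":{"type":"array","items":{"type":"array","items":{"type":"number"}}}},"squeeze":{"type":"number"}},"required":["commands"]}

```bash
mkdir -p pics; python3 - <<'E'
from station import bot, imaging
import cv2
for n in("scene","top"):
    cv2.imwrite(f"pics/{n}0.png",imaging.read_camera(n)[:,:,::-1]); c=imaging.calibration(n); print(c)
o=bot.get_obs();print(o)
E
```

```text
{'intrinsics': array([[553.5873142 ,   0.        , 307.28226614],
       [  0.        , 553.5873142 , 239.52207269],
       [  0.        ,   0.        ,   1.        ]]), 'k1': -0.0013831733327115026, 'extrinsics': array([[ 0.907174  , -0.28935556,  0.30546471,  0.15843807],
       [-0.42055133, -0.6009418 ,  0.67970988, -0.31190973],
       [-0.01311132, -0.74507872, -0.66684765,  0.6397863 ],
       [ 0.        ,  0.        ,  0.        ,  1.        ]])}
{'intrinsics': array([[547.16841788,   0.        , 322.57142811],
       [  0.        , 547.16841788, 238.1584089 ],
       [  0.        ,   0.        ,   1.        ]]), 'k1': -0.06619439227085563, 'extrinsics': array([[ 5.52818935e-04, -9.86082231e-01,  1.66257418e-01,
         3.00698988e-01],
       [-9.99738086e-01, -4.34880288e-03, -2.24687906e-02,
         2.97265275e-01],
       [ 2.28790959e-02, -1.66201451e-01, -9.85826366e-01,
         8.79841188e-01],
       [ 0.00000000e+00,  0.00000000e+00,  0.00000000e+00,
         1.00000000e+00]])}
{'t': 0.1, 'q': array([-1.2081088 ,  0.47773558,  0.02237644,  1.55633546, -0.01152221,
        1.1093288 , -0.08309657]), 'joint_vel': array([ 0.00047469, -0.00231945,  0.00054201, -0.00371852,  0.00118788,
       -0.00032828,  0.00016777]), 'joint_torque': array([ 3.89974943e-03, -5.97763717e+01,  1.61334928e+00, -2.81957638e+01,
        1.27939563e-02,  5.05891730e-03,  5.62938419e-05]), 'eef_pos': array([0.30592803, 0.60102185, 0.19391872]), 'tool_rot': array([-1.37706445e-04,  2.33233748e-01,  9.72420338e-01, -8.27963592e-04]), 'contact_force': array([-0.29656537, -0.03916255,  1.16973728]), 'torque': array([-0.03756928, -0.04394283, -0.00577703]), 'grasp_force': 0.0, 'gripper_width': 1.0054028683626153}
```

View pics/top0.png

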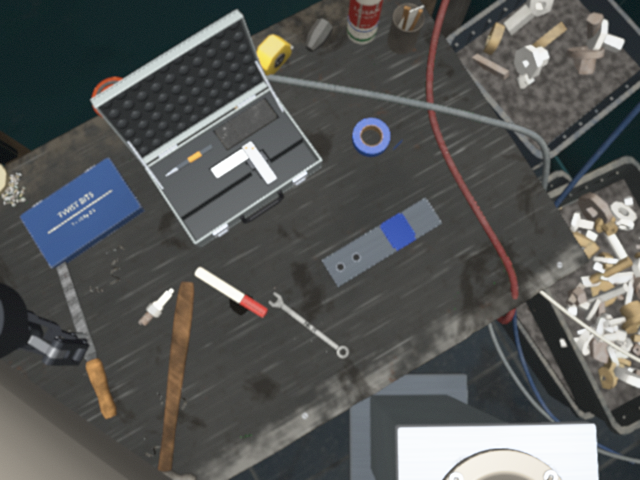

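View pics/scene0.png

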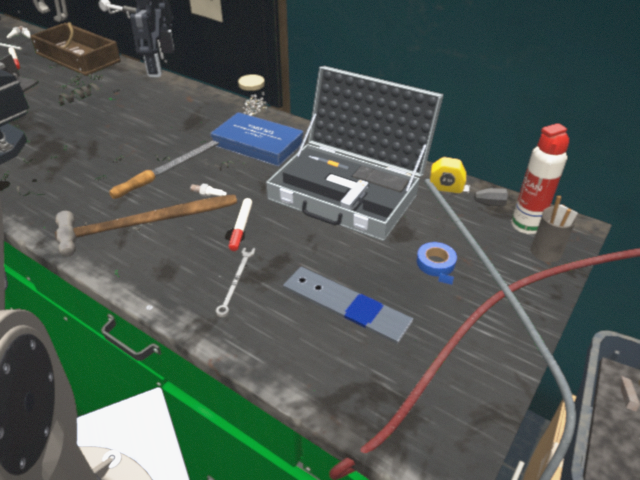

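The top picture shows the case at about (230,165), with its handle side facing down-right. The square's stock end is at about (270,178), and the blade points left to (213,170). The bar runs from (325,270) to (438,210) with its band at (398,231). The red marker is at (230,292) and the spanner at (308,325). I'll enlarge for accurate corners.

```bash
python3 - <<'E'
import cv2
a=cv2.imread("pics/top0.png")
cv2.imwrite("pics/c1.png",cv2.resize(a[100:248,140:336],None,fx=4,fy=4,interpolation=cv2.INTER_CUBIC))
cv2.imwrite("pics/c2.png",cv2.resize(a[190:295,315:450],None,fx=5,fy=5,interpolation=cv2.INTER_CUBIC))
E
```

```text
(no output)
```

View pics/c1.png

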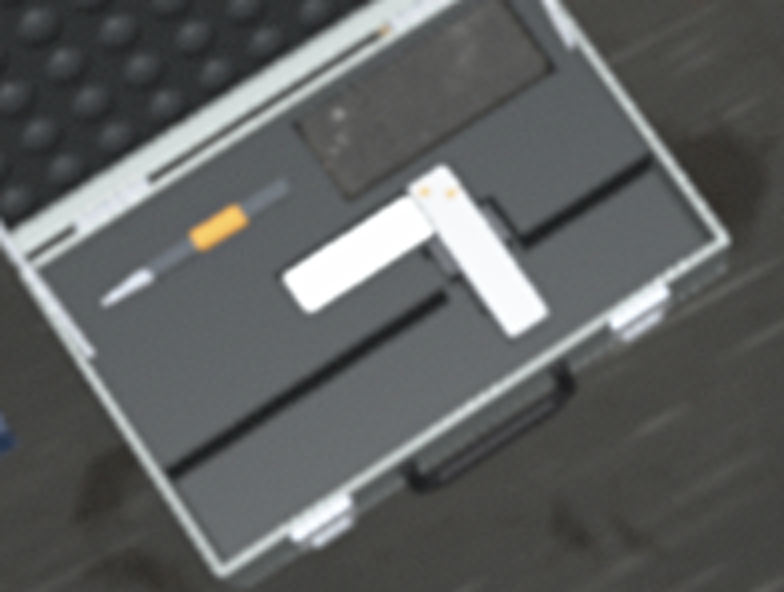

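View pics/c2.png

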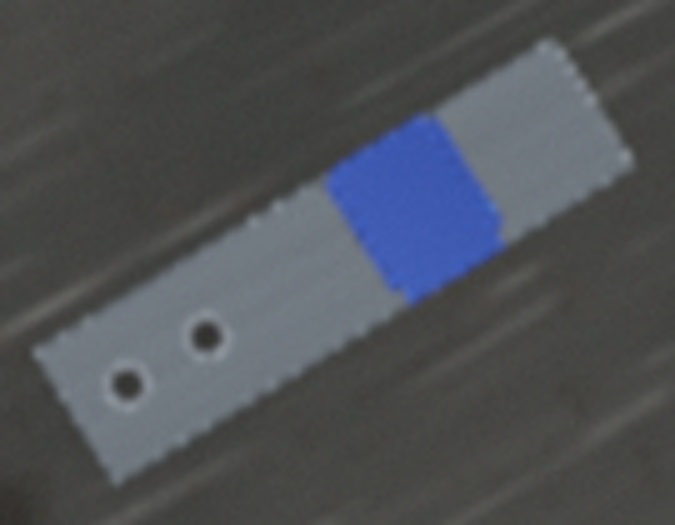

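The enlarged case crop shows the stock top corners at (407,185), (447,165), (548,312), (513,337), the blade tip corners at (283,278), (310,313), and the rim front corners at (727,240), (222,572). The bar crop shows the bar corners at (35,350), (117,486), (633,160), (550,38). I'll fit planar poses to these and overlay them in the scene view as a check.

```bash
cat > h.py <<'E'
import numpy as np, cv2
from scipy.optimize import least_squares
from scipy.spatial.transform import Rotation as R
from station import bot, imaging
def proj(n,P):
    c=imaging.calibration(n);E=np.linalg.inv(c["extrinsics"]);p=np.asarray(P)@E[:3,:3].T+E[:3,3]
    s=p[:,:2]/p[:,2:];s=s*(1+c["k1"]*(s**2).sum(1,keepdims=True));K=c["intrinsics"]
    return s@K[:2,:2].T+K[:2,2]
def place(v,M):
    M=np.asarray(M,float);c,s=np.cos(v[2]),np.sin(v[2])
    return np.c_[v[0]+c*M[:,0]-s*M[:,1],v[1]+s*M[:,0]+c*M[:,1],M[:,2]]
def fit(n,M,px,v0):
    r=least_squares(lambda v:(proj(n,place(v,M))-px).ravel(),v0)
    return r.x,np.abs(r.fun).max()
SQ=np.array([[37.5,9,22],[37.5,-9,22],[-37.5,-9,22],[-37.5,9,22],[37.5,69,12.5],[19.5,69,12.5]])/1000
BAR=np.array([[25,100,8],[-25,100,8],[-25,-100,8],[25,-100,8]])/1000
CASE=np.array([[-75,-120,42],[-75,120,42]])/1000
E
python3 - <<'E'
from h import *
u=lambda a,f,o:(np.array(a)+.5)/f-.5+np.array(o)
s=u([(407,185),(447,165),(548,312),(513,337),(283,278),(310,313)],4,(140,100))
b=u([(35,350),(117,486),(633,160),(550,38)],5,(315,190))
k=u([(727,240),(222,572)],4,(140,100))
vs,e=fit("top",SQ+[0,0,.02],s,[.5,.4,.5]);print("sq",vs,e)
vb,e=fit("top",BAR,b,[.4,.2,.5]);print("bar",vb,e)
vc,e=fit("top",CASE,k,[.5,.4,.5]);print("case",vc,e)
print("band top px",proj("top",place(vb,[[0,-.03,.008]])),"meas",u((413,208),5,(315,190)))
print("sq from case",place(vc,[[-.0215,-.035,.02]]))
im=cv2.imread("pics/scene0.png");im=cv2.resize(im,None,fx=3,fy=3,interpolation=cv2.INTER_CUBIC)
for P in (place(vs,SQ+[0,0,.02]),place(vb,BAR),place(vc,CASE)):
    for q in proj("scene",P): cv2.drawMarker(im,tuple(int(round((t+.5)*3-.5)) for t in q),(0,0,255),0,10,1)
cv2.imwrite("pics/c3.png",im[490:1040,760:1300])
E
```

```text
sq [0.56428382 0.37911361 0.60940381] 0.6857986922248642
bar [0.44376863 0.18097116 0.55615901] 0.4957414893915484
case [0.56331429 0.42041021 0.60416896] 0.69010479270014
band top px [[397.48334151 231.28778506]] meas [397.2 231.2]
sq from case [[0.56550308 0.37939242 0.02      ]]
```

View pics/c3.png

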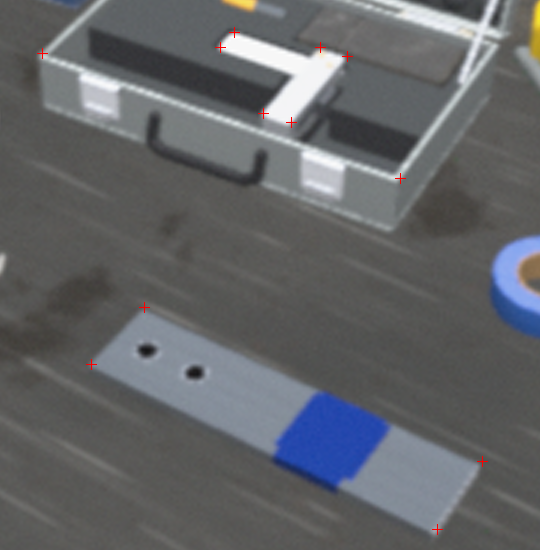

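The overlay marks land on the real corners in both cameras, within about 1 px, so I'll use these poses. Next I'll work out the approach.

```bash
cat >> h.py <<'E'
def goto(x,y,z,tooly):
    "shift in present tool axes, and turn about tool z (deg), to reach TCP x,y,z pointing down with tool y at yaw tooly"
    o=bot.get_obs();q=o["tool_rot"];r=R.from_quat([q[1],q[2],q[3],q[0]])
    t=R.from_matrix(np.array([[np.sin(tooly),np.cos(tooly),0],[-np.cos(tooly),np.sin(tooly),0],[0,0,-1]]))
    print("pos",o["eef_pos"].round(4),"F",o["contact_force"].round(1),"t",o["t"])
    print("shift",(r.inv().apply(np.array([x,y,z])-o["eef_pos"])*1000).round(2),"mm turn",np.degrees((r.inv()*t).as_rotvec()).round(2))
E
python3 -c "
from h import *
goto(.5468,.3667,.15,.607+np.pi/2)"
```

```text
Traceback (most recent call last):
  File "h.py", line 21, in goto
    t=R.from_matrix(np.array([[np.sin(tooly),np.cos(tooly),0],[-np.cos(tooly),np.sin(tooly),0],[0,0,-1]]))
  File "scipy/spatial/transform/_rotation.pyx", line 1143, in scipy.spatial.transform._rotation.Rotation.from_matrix
ValueError: Non-positive determinant (left-handed or null coordinate frame) in rotation matrix 0: [[ 0.82136293 -0.57040594  0.        ]
 [ 0.57040594  0.82136293  0.        ]
 [ 0.          0.         -1.        ]].
```

```bash
sed -i 's/\[\[np.sin(tooly),np.cos(tooly),0\],\[-np.cos(tooly)/[[-np.sin(tooly),np.cos(tooly),0],[np.cos(tooly)/' h.py
python3 -c "
from h import *
goto(.5468,.3667,.15,.607+np.pi/2)"
```

```text
pos [0.3059 0.601  0.1939] F [-0.3 -0.   1.2] t 0.1
shift [-320.95  -99.49   44.12] mm turn [-9.000e-02 -5.000e-02 -6.175e+01]
```

move_arm --commands '[[[-0.0321,-0.00995,0.0044,0,0,0,0.05],[-0.0321,-0.00995,0.0044,0,0,0,0.05],[-0.0321,-0.00995,0.0044,0,0,0,0.05],[-0.0321,-0.00995,0.0044,0,0,0,0.05],[-0.0321,-0.00995,0.0044,0,0,0,0.05],[-0.0321,-0.00995,0.0044,0,0,0,0.05],[-0.0321,-0.00995,0.0044,0,0,0,0.05],[-0.0321,-0.00995,0.0044,0,0,0,0.05],[-0.0321,-0.00995,0.0044,0,0,0,0.05],[-0.0321,-0.00995,0.0044,0,0,0,0.05],[0,0,0,0,0,-10.3,0.05],[0,0,0,0,0,-10.3,0.05],[0,0,0,0,0,-10.3,0.05],[0,0,0,0,0,-10.3,0.05],[0,0,0,0,0,-10.3,0.05],[0,0,0,0,0,-10.25,0.05],[0,0,0,0,0,0,0.05],[0,0,0,0,0,0,0.05]]]' --squeeze 60

```text
t: 2.35
eef_pos: [0.547, 0.3671, 0.1505]
tool_rot: [-0.0, -0.297, 0.955, -0.0]
contact_force: [-0.3, 0.4, -0.8]
gripper_width: 0.581
grasp_force: 0.0
```

```bash
python3 -c "
from h import *
goto(.5468,.3667,.0225,.607+np.pi/2); print(bot.get_obs()['gripper_width'],bot.get_obs()['q'].round(2))"
```

```text
pos [0.547  0.3671 0.1505] F [-0.3  0.4 -0.8] t 2.35
shift [  0.36  -0.21 128.03] mm turn [ 0.   -0.03 -0.21]
0.5814120986712183 [-0.58  0.5  -0.15  1.63  0.08  1.02  1.42]
```

move_arm --commands '[[[0.0003,-0.0002,0.025,0,0,-0.2,0.05],[0,0,0.025,0,0,0,0.05],[0,0,0.025,0,0,0,0.05],[0,0,0.02,0,0,0,0.05],[0,0,0.015,0,0,0,0.05],[0,0,0.01,0,0,0,0.05],[0,0,0.008,0,0,0,0.05],[0,0,0,0,0,0,0.05],[0,0,0,0,0,0,0.05]]]'

```text
t: 3.48
eef_pos: [0.5474, 0.3673, 0.0234]
tool_rot: [0.001, -0.3, 0.954, 0.0]
contact_force: [1.0, -0.9, -0.3]
gripper_width: 0.588
grasp_force: 0.0
```

```bash
python3 -c "
from h import *
goto(.5468,.3667,.0225,.607+np.pi/2)
im=imaging.read_camera('scene')[:,:,::-1]
cv2.imwrite('pics/s1.png',cv2.resize(im[100:300,220:460],None,fx=3,fy=3))"
```

```text
pos [0.5474 0.3673 0.0234] F [ 1.  -0.9 -0.3] t 3.475
shift [ 0.83 -0.11  0.9 ] mm turn [0.   0.06 0.19]
```

View pics/s1.png

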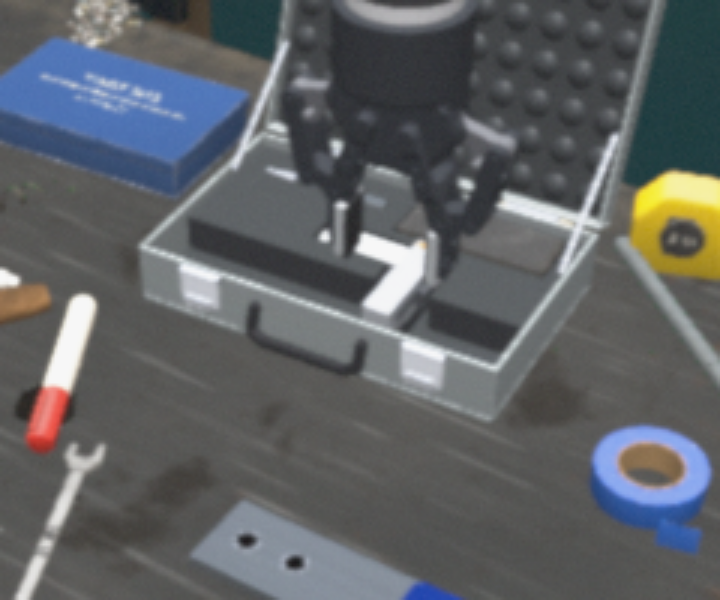

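The fingers straddle the stock with no contact, and the stock's free end shows at (385,305) in this crop. The left pad tip at (342,255) looks closer to the foam than I expected, so I'll check that by projection.

```bash
python3 -c "
from h import *
p=bot.get_obs()['eef_pos'];q=bot.get_obs()['tool_rot'];r=R.from_quat([q[1],q[2],q[3],q[0]])
for y in(.025,-.025):
  for x in (-.011,.011):
    for z in(-.04,-.008,0): print(y,x,z,((proj('scene',[p+r.apply([x,y,z])])[0]-[220,100])*3).round())
"
```

```text
0.025 -0.011 -0.04 [361. 240.]
0.025 -0.011 -0.008 [360. 283.]
0.025 -0.011 0 [359. 293.]
0.025 0.011 -0.04 [344. 259.]
0.025 0.011 -0.008 [343. 302.]
0.025 0.011 0 [342. 313.]
-0.025 -0.011 -0.04 [438. 264.]
-0.025 -0.011 -0.008 [435. 308.]
-0.025 -0.011 0 [434. 318.]
-0.025 0.011 -0.04 [421. 284.]
-0.025 0.011 -0.008 [418. 328.]
-0.025 0.011 0 [418. 339.]
```

```bash
python3 -c "
from h import *
a=imaging.read_camera('scene')[140:225,305:395,::-1];b=imaging.read_camera('top')[100:190,200:300,::-1]
f=lambda i:cv2.convertScaleAbs(cv2.resize(i,(400,400),interpolation=2),alpha=2.0,beta=0)
cv2.imwrite('pics/s2.png',np.hstack([f(a),f(b)]))"
```

```text
(no output)
```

View pics/s2.png

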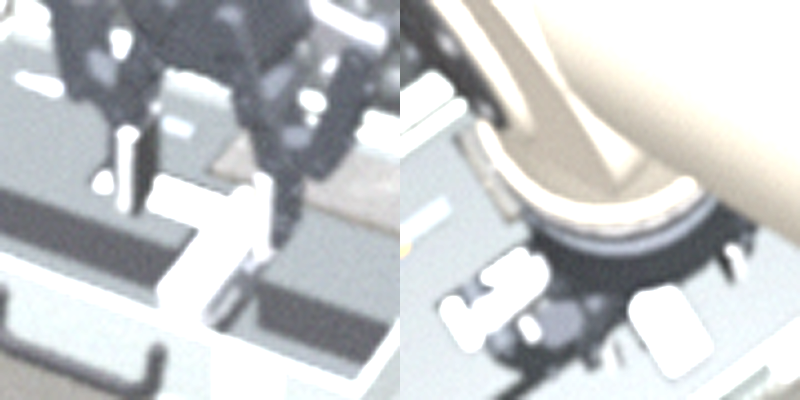

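Both bright pad ends sit higher in the picture than predicted. Closing here is harmless whichever is true, so I'll close and see whether the fingers catch the stock.

move_arm --commands '[[[0.0005,0,0,0,0,0,0.03],[0,0,0,0,0,0,0.022],[0,0,0,0,0,0,0.015],[0,0,0,0,0,0,0.01],[0,0,0,0,0,0,0.005],[0,0,0,0,0,0,0.0],[0,0,0,0,0,0,0.0],[0,0,0,0,0,0,0.0]]]' --squeeze 60

```text
t: 4.62
eef_pos: [0.5466, 0.3667, 0.0228]
tool_rot: [0.0, -0.3, 0.954, 0.0]
contact_force: [0.4, 0.5, -0.5]
gripper_width: 0.001
grasp_force: 0.0
```

The fingers closed on nothing, so they are above the stock or beside it. I'll look again with the predicted TCP and the stock outline overlaid.

```bash
python3 -c "
from h import *
p=bot.get_obs()['eef_pos']
V=[.5645,.379,.607]
def f(n,x0,y0,w,h,k):
  i=imaging.read_camera(n)[y0:y0+h,x0:x0+w,::-1];i=cv2.convertScaleAbs(cv2.resize(i,None,fx=k,fy=k,interpolation=2),alpha=1.7)
  for P,c in((place(V,(SQ+[0,0,.02])[:4]),(0,0,255)),([p],(0,255,0)),([p+[0,0,.035]],(255,0,255))):
    for q in proj(n,P): cv2.drawMarker(i,tuple(int(round((t+.5)*k-.5)) for t in q-[x0,y0]),c,0,10,1)
  return i
cv2.imwrite('pics/s3.png',np.hstack([f('scene',300,110,100,120,5),f('top',215,110,60,120,5)]))"
```

```text
(no output)
```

View pics/s3.png

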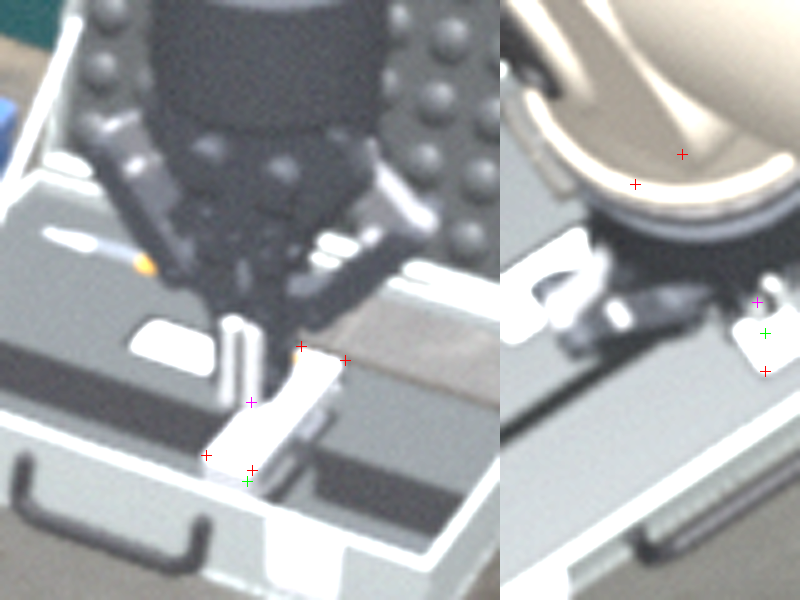

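The shut fingertips appear about 40 mm above where the reported TCP puts them, at (238,402) against a predicted (247,481). Laterally they line up with the stock. So the real tips hover about 23 mm above the stock, and I'll work relative to that: reopen and go down in guarded steps.

move_arm --commands '[[[0,0,0,0,0,0,0.05],[0,0,0,0,0,0,0.05],[0,0,0,0,0,0,0.05],[0,0,0,0,0,0,0.05],[0,0,0.005,0,0,0,0.05],[0,0,0.005,0,0,0,0.05],[0,0,0.004,0,0,0,0.05],[0,0,0.003,0,0,0,0.05],[0,0,0.002,0,0,0,0.05],[0,0,0.001,0,0,0,0.05],[0,0,0,0,0,0,0.05]]]'

```text
t: 6.1
eef_pos: [0.5466, 0.3667, 0.0028]
tool_rot: [0.0, -0.3, 0.954, 0.0]
contact_force: [0.1, -0.3, -0.8]
gripper_width: 0.581
grasp_force: 0.0
```

There is no contact at a reported z of 0.003, which is below the trough floor, so the offset is real. I'll continue down.

move_arm --commands '[[[0,0,0.002,0,0,0,0.05],[0,0,0.002,0,0,0,0.05],[0,0,0.002,0,0,0,0.05],[0,0,0.002,0,0,0,0.05],[0,0,0.001,0,0,0,0.05],[0,0,0.001,0,0,0,0.05],[0,0,0,0,0,0,0.05]]]'

```text
t: 6.98
eef_pos: [0.5465, 0.3666, -0.0073]
tool_rot: [-0.0, -0.3, 0.954, -0.0]
contact_force: [-0.1, 0.7, -0.7]
gripper_width: 0.585
grasp_force: 0.0
```

move_arm --commands '[[[0,0,0.002,0,0,0,0.05],[0,0,0.002,0,0,0,0.05],[0,0,0.002,0,0,0,0.05],[0,0,0.001,0,0,0,0.05],[0,0,0.001,0,0,0,0.05],[0,0,0,0,0,0,0.03],[0,0,0,0,0,0,0.022],[0,0,0,0,0,0,0.018],[0,0,0,0,0,0,0.014],[0,0,0,0,0,0,0.01],[0,0,0,0,0,0,0.01]]]' --squeeze 40

```text
t: 8.35
eef_pos: [0.5463, 0.3672, -0.015]
tool_rot: [0.0, -0.301, 0.954, 0.0]
contact_force: [-4.1, 1.2, 3.7]
gripper_width: 0.197
grasp_force: 39.6
```

The grip is on the stock: opening 16.8 mm at 40 N. Before rocking I need to know whether the offset is in the tool length or the world height, because the pivot lever depends on it. I'll try a small 4° tilt about the lips assuming the tool-length case and read the forces.

move_arm --commands '[[[0.0014,0,-0.0011,0,2,0,0.01],[0.0014,0,-0.0011,0,2,0,0.01],[0,0,0,0,0,0,0.01]]]' --squeeze 60

```text
t: 8.72
eef_pos: [0.5439, 0.3655, -0.0126]
tool_rot: [-0.034, -0.3, 0.953, -0.01]
contact_force: [-5.0, -0.8, 6.7]
gripper_width: 0.194
grasp_force: 61.4
```

move_arm --commands '[[[-0.0028,0,0,0,0,0,0.01],[0,0,0,0,0,0,0.01]]]'

```text
t: 8.98
eef_pos: [0.5437, 0.3653, -0.0129]
tool_rot: [-0.036, -0.3, 0.953, -0.011]
contact_force: [-10.9, -4.1, 13.0]
gripper_width: 0.195
grasp_force: 62.2
```

Shifting towards the alternative pivot raised the resisting force from 5 N to 11 N, so the offset is in the tool frame and the lips pivot lies at tool x -29.5 mm, z -42.5 mm. I'll undo the shift and do the first full swing with a slight rise.

move_arm --commands '[[[0.0028,0,-0.0004,0,0,0,0.01],[0.0029,0,-0.00235,0,4,0,0.01],[0,0,0,0,0,0,0.01]]]'

```text
t: 9.35
eef_pos: [0.5416, 0.3638, -0.0095]
tool_rot: [-0.068, -0.3, 0.951, -0.021]
contact_force: [-5.4, -1.6, 9.6]
gripper_width: 0.197
grasp_force: 62.0
```

move_arm --commands '[[[-0.00305,0,0.00175,0,-4,0,0.01],[-0.00305,0,0.00175,0,-4,0,0.01],[0,0,0,0,0,0,0.01]]]'

```text
t: 9.72
eef_pos: [0.5464, 0.3669, -0.0143]
tool_rot: [0.0, -0.301, 0.954, 0.0]
contact_force: [0.1, 3.4, -4.0]
gripper_width: 0.194
grasp_force: 59.9
```

move_arm --commands '[[[0.0029,0,-0.00235,0,4,0,0.01],[0.0029,0,-0.00235,0,4,0,0.01],[-0.00305,0,0.00175,0,-4,0,0.01],[-0.00305,0,0.00175,0,-4,0,0.01],[0.0029,0,-0.00235,0,4,0,0.01],[0.0029,0,-0.00235,0,4,0,0.01],[-0.00305,0,0.00175,0,-4,0,0.01],[-0.00305,0,0.00175,0,-4,0,0.01]]]'

```text
t: 10.72
eef_pos: [0.5468, 0.367, -0.0135]
tool_rot: [-0.0, -0.3, 0.954, 0.0]
contact_force: [-0.2, 3.9, -8.1]
gripper_width: 0.197
grasp_force: 59.6
```

move_arm --commands '[[[0,0,0,0,0,0,0.01],[0,0,0,0,0,0,0.01]]]'

```text
t: 10.98
eef_pos: [0.5463, 0.3665, -0.0133]
tool_rot: [-0.002, -0.3, 0.954, -0.001]
contact_force: [-0.6, 2.5, -6.6]
gripper_width: 0.195
grasp_force: 59.7
```

move_arm --commands '[[[0.0029,0,-0.00215,0,4,0,0.01],[0.0029,0,-0.00215,0,4,0,0.01],[0,0,0,0,0,0,0.01]]]'

```text
t: 11.35
eef_pos: [0.5419, 0.3633, -0.0085]
tool_rot: [-0.068, -0.3, 0.951, -0.021]
contact_force: [-4.1, -0.4, -0.4]
gripper_width: 0.196
grasp_force: 60.7
```

move_arm --commands '[[[-0.00305,0,0.00195,0,-4,0,0.01],[-0.00305,0,0.00195,0,-4,0,0.01],[0,0,0,0,0,0,0.01]]]'

```text
t: 11.72
eef_pos: [0.5464, 0.3664, -0.0127]
tool_rot: [0.0, -0.301, 0.954, -0.0]
contact_force: [-0.4, 2.1, -9.1]
gripper_width: 0.199
grasp_force: 59.4
```

```bash
cat > c.py <<'E'
from h import *
im=imaging.read_camera('scene')[:,:,::-1];g=lambda i:cv2.cvtColor(np.ascontiguousarray(i),6).astype(np.float32)
a=g(cv2.imread('pics/scene0.png'));b=g(im)
for n,(x,y) in dict(FL=(275,190),FR=(378,222),FM=(318,213)).items():
    s=np.s_[y-20:y+20,x-20:x+20];w=cv2.createHanningWindow((40,40),5);print(n,np.round(cv2.phaseCorrelate(a[s],b[s],w),2))
o=bot.get_obs();print(o['t'],o['contact_force'].round(1),o['torque'].round(2))
E
python3 c.py
```

```text
Traceback (most recent call last):
  File "c.py", line 5, in <module>
    s=np.s_[y-20:y+20,x-20:x+20];w=cv2.createHanningWindow((40,40),5);print(n,np.round(cv2.phaseCorrelate(a[s],b[s],w),2))
                                                                              ~~~~~~~~^^^^^^^^^^^^^^^^^^^^^^^^^^^^^^^^^^^
ValueError: setting an array element with a sequence. The requested array has an inhomogeneous shape after 1 dimensions. The detected shape was (2,) + inhomogeneous part.
```

```bash
sed -i 's/np.round(\(cv2.phaseCorrelate(a\[s\],b\[s\],w)\),2)/np.round(\1[0],2)/' c.py; python3 c.py
```

```text
FL [0.08 0.51]
FR [0.11 0.56]
FM [0.44 0.58]
11.825 [-2.2  0.9 -4.4] [0.06 0.65 0.08]
```

The case front moved only 0.5 px, with no lift, so the square itself is rising. I'll continue with the swings.

move_arm --commands '[[[0.0031,0,-0.0024,0,4,0,0.01],[0.0031,0,-0.0024,0,4,0,0.01],[-0.00325,0,0.00175,0,-4,0,0.01],[-0.00325,0,0.00175,0,-4,0,0.01],[0.0031,0,-0.0024,0,4,0,0.01],[0.0031,0,-0.0024,0,4,0,0.01],[-0.00325,0,0.00175,0,-4,0,0.01],[-0.00325,0,0.00175,0,-4,0,0.01],[0.0031,0,-0.0024,0,4,0,0.01],[0.0031,0,-0.0024,0,4,0,0.01],[-0.00325,0,0.00175,0,-4,0,0.01],[-0.00325,0,0.00175,0,-4,0,0.01],[0,0,0,0,0,0,0.01]]]'

```text
t: 13.45
eef_pos: [0.547, 0.3664, -0.0101]
tool_rot: [-0.0, -0.3, 0.954, -0.0]
contact_force: [0.4, 2.3, -9.2]
gripper_width: 0.198
grasp_force: 59.2
```

```bash
python3 c.py
```

```text
FL [0.58 0.47]
FR [0.88 0.54]
FM [0.29 0.51]
13.5 [-0.4  0.8 -6.9] [ 0.11  0.3  -0.02]
```

move_arm --commands '[[[0.0034,0,-0.0024,0,4,0,0.01],[0.0034,0,-0.0024,0,4,0,0.01],[-0.00355,0,0.00175,0,-4,0,0.01],[-0.00355,0,0.00175,0,-4,0,0.01],[0.0034,0,-0.0024,0,4,0,0.01],[0.0034,0,-0.0024,0,4,0,0.01],[-0.00355,0,0.00175,0,-4,0,0.01],[-0.00355,0,0.00175,0,-4,0,0.01],[0.0034,0,-0.0024,0,4,0,0.01],[0.0034,0,-0.0024,0,4,0,0.01],[-0.00355,0,0.00175,0,-4,0,0.01],[-0.00355,0,0.00175,0,-4,0,0.01],[0.0034,0,-0.0024,0,4,0,0.01],[0.0034,0,-0.0024,0,4,0,0.01],[-0.00355,0,0.00175,0,-4,0,0.01],[-0.00355,0,0.00175,0,-4,0,0.01],[0,0,0,0,0,0,0.01]]]'

```text
t: 15.62
eef_pos: [0.5473, 0.3665, -0.0067]
tool_rot: [-0.001, -0.3, 0.954, -0.001]
contact_force: [-0.1, 1.1, -7.8]
gripper_width: 0.196
grasp_force: 59.5
```

```bash
python3 c.py
```

```text
FL [0.64 0.59]
FR [0.94 0.41]
FM [0.52 0.6 ]
15.675 [-1.1 -0.1 -5.1] [-0.16  0.34 -0.01]
```

move_arm --commands '[[[0.0037,0,-0.0024,0,4,0,0.01],[0.0037,0,-0.0024,0,4,0,0.01],[-0.0038,0,0.0017,0,-4,0,0.01],[-0.0038,0,0.0017,0,-4,0,0.01],[0.0037,0,-0.0024,0,4,0,0.01],[0.0037,0,-0.0024,0,4,0,0.01],[-0.0038,0,0.0017,0,-4,0,0.01],[-0.0038,0,0.0017,0,-4,0,0.01],[0.0037,0,-0.0024,0,4,0,0.01],[0.0037,0,-0.0024,0,4,0,0.01],[-0.0038,0,0.0017,0,-4,0,0.01],[-0.0038,0,0.0017,0,-4,0,0.01],[0.0037,0,-0.0024,0,4,0,0.01],[0.0037,0,-0.0024,0,4,0,0.01],[-0.0038,0,0.0017,0,-4,0,0.01],[-0.0038,0,0.0017,0,-4,0,0.01],[0,0,0,0,0,0,0.01]]]'

```text
t: 17.8
eef_pos: [0.547, 0.3663, -0.0031]
tool_rot: [-0.001, -0.3, 0.954, -0.001]
contact_force: [-1.5, -0.8, -6.0]
gripper_width: 0.199
grasp_force: 59.8
```

```bash
python3 c.py
```

```text
FL [0.6  0.57]
FR [0.61 0.5 ]
FM [0.41 0.68]
17.85 [-2.6 -1.8 -3.8] [-0.49  0.61  0.  ]
```

move_arm --commands '[[[0.0039,0,-0.0024,0,4,0,0.01],[0.0039,0,-0.0024,0,4,0,0.01],[-0.0041,0,0.0017,0,-4,0,0.01],[-0.0041,0,0.0017,0,-4,0,0.01],[0.0039,0,-0.0024,0,4,0,0.01],[0.0039,0,-0.0024,0,4,0,0.01],[-0.0041,0,0.0017,0,-4,0,0.01],[-0.0041,0,0.0017,0,-4,0,0.01],[0.0039,0,-0.0024,0,4,0,0.01],[0.0039,0,-0.0024,0,4,0,0.01],[-0.0041,0,0.0017,0,-4,0,0.01],[-0.0041,0,0.0017,0,-4,0,0.01],[0,0,-0.0005,0,0,0,0.01],[0,0,0,0,0,0,0.01]]]'

```text
t: 19.6
eef_pos: [0.5486, 0.368, 0.0004]
tool_rot: [-0.0, -0.3, 0.954, -0.0]
contact_force: [0.6, -0.4, -3.1]
gripper_width: 0.193
grasp_force: 60.3
```

```bash
python3 c.py
```

```text
FL [0.66 0.55]
FR [1.   0.43]
FM [0.67 0.47]
19.65 [-0.4  0.4 -2.6] [-0.04  0.02 -0.02]
```

The vertical force is now just the square's weight (2.6 N), so it is free of the lips. I'll lift it clear.

move_arm --commands '[[[0,0,-0.006,0,0,0,0.01],[0,0,-0.01,0,0,0,0.01],[0,0,-0.012,0,0,0,0.01],[0,0,-0.012,0,0,0,0.01],[0,0,-0.012,0,0,0,0.01],[0,0,-0.01,0,0,0,0.01],[0,0,-0.006,0,0,0,0.01],[0,0,0,0,0,0,0.01]]]'

```text
t: 20.65
eef_pos: [0.5479, 0.3676, 0.0682]
tool_rot: [0.0, -0.3, 0.954, 0.0]
contact_force: [-0.0, 0.2, -2.2]
gripper_width: 0.196
grasp_force: 60.3
```

```bash
python3 -c "
from h import *
goto(.3933,.1732,0.0,.556);goto(.3933,.1732,0.0,.607+np.pi/2)"; python3 c.py
```

```text
pos [0.5479 0.3676 0.0682] F [-0.   0.2 -2.2] t 20.65
shift [238.12 -70.67  68.03] mm turn [4.000e-02 3.000e-02 9.311e+01]
pos [0.5479 0.3676 0.0682] F [-0.   0.2 -2.2] t 20.65
shift [238.12 -70.67  68.03] mm turn [0.   0.05 0.19]
FL [0.69 0.35]
FR [1.02 0.39]
FM [0.66 0.4 ]
20.7 [ 0.  -0.4 -2.6] [-0.1   0.03  0.03]
```

move_arm --commands '[[[0.015,-0.0045,0,0,0,0,0.01],[0.0298,-0.0088,0,0,0,0,0.01],[0.0298,-0.0088,0,0,0,0,0.01],[0.0298,-0.0088,0,0,0,0,0.01],[0.0298,-0.0088,0,0,0,0,0.01],[0.0298,-0.0088,0,0,0,0,0.01],[0.0298,-0.0088,0,0,0,0,0.01],[0.0298,-0.0088,0,0,0,0,0.01],[0.0145,-0.0046,0,0,0,0,0.01],[0,0,0,0,0,10.3,0.01],[0,0,0,0,0,10.3,0.01],[0,0,0,0,0,10.3,0.01],[0,0,0,0,0,10.3,0.01],[0,0,0,0,0,10.3,0.01],[0,0,0,0,0,10.3,0.01],[0,0,0,0,0,10.3,0.01],[0,0,0,0,0,10.3,0.01],[0,0,0,0,0,10.3,0.01],[0,0,0,0,0,0,0.01]]]'

```text
t: 23.08
eef_pos: [0.3935, 0.1737, 0.0678]
tool_rot: [0.0, 0.482, 0.876, 0.0]
contact_force: [0.1, 0.5, -2.1]
gripper_width: 0.195
grasp_force: 60.3
```

```bash
python3 -c "
from h import *
goto(.3933,.1732,-.020,.556);print(bot.get_obs()['q'].round(2))
imaging.read_camera('scene');cv2.imwrite('pics/s4.png',np.hstack([cv2.resize(imaging.read_camera(n)[y:y+200,x:x+200,::-1],(400,400),interpolation=2) for n,x,y in (('scene',250,200),('top',290,150))]))"
```

```text
pos [0.3935 0.1737 0.0678] F [ 0.1  0.5 -2.1] t 23.075
shift [-0.27 -0.53 87.78] mm turn [0.04 0.01 0.55]
[-0.69  0.27  0.15  2.24 -0.07  0.64  0.07]
```

View pics/s4.png

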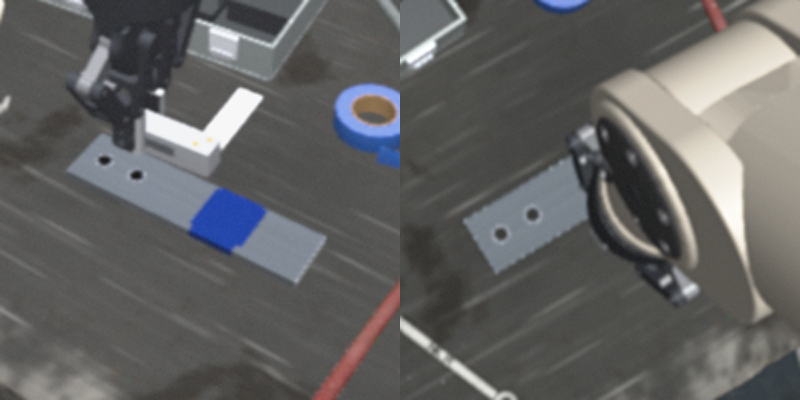

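The scene view shows the square level in the hand, with the stock at (170,140) and the blade pointing away to (250,93). The bar with its band at (228,218) is undisturbed. I'll check the in-hand pose against my model numerically before lowering.

```bash
python3 -c "
from h import *
p=bot.get_obs()['eef_pos'];y=.556-np.pi/2-.0096
v=[p[0]+.0215*np.cos(y),p[1]+.0215*np.sin(y),y];print(v)
P=(proj('scene',place(v,SQ+[0,0,p[2]+.035]))-[250,200])*2+.5;print(P.round(1))
i=cv2.imread('pics/s4.png')[:,:400]
hsv=cv2.cvtColor(i,40);m=((hsv[...,2]>200)&(hsv[...,1]<40)).astype('uint8');n,l,s,c=cv2.connectedComponentsWithStats(m)
for k in range(1,n):
  if s[k,4]>300: h=cv2.findContours((l==k).astype('uint8'),0,2)[0][0];print(s[k],cv2.approxPolyDP(h,4,True)[:,0].tolist())
"
```

```text
[np.float64(0.40445197451362114), np.float64(0.15499209059084584), -1.0243963267948966]
[[221.5 141.4]
 [207.6 158. ]
 [111.2 114.3]
 [125.9  99. ]
 [263.7  99.8]
 [241.   90.3]]
[ 146   88  116   68 3001] [[261, 96], [238, 89], [203, 131], [146, 111], [146, 130], [206, 155], [228, 141]]
```

The in-hand model agrees to about 1.5 px. I'll lower to about 12 mm above the bench, then settle gently.

move_arm --commands '[[[-0.0003,-0.0005,0.015,0,0,0.55,0.01],[0,0,0.02,0,0,0,0.01],[0,0,0.02,0,0,0,0.01],[0,0,0.016,0,0,0,0.01],[0,0,0.01,0,0,0,0.01],[0,0,0.007,0,0,0,0.01],[0,0,0.003,0,0,0,0.01],[0,0,0,0,0,0,0.01]]]'

```text
t: 24.22
eef_pos: [0.3929, 0.1726, -0.0232]
tool_rot: [0.0, 0.487, 0.873, 0.0]
contact_force: [-0.5, -0.1, -2.8]
gripper_width: 0.193
grasp_force: 60.3
```

move_arm --commands '[[[0,0,0.003,0,0,0,0.01],[0,0,0.003,0,0,0,0.01],[0,0,0.002,0,0,0,0.01],[0,0,0.001,0,0,0,0.01],[0,0,0,0,0,0,0.01]]]'

```text
t: 24.85
eef_pos: [0.3927, 0.1724, -0.0323]
tool_rot: [-0.0, 0.487, 0.873, -0.0]
contact_force: [-0.7, 0.2, -3.1]
gripper_width: 0.196
grasp_force: 60.3
```

move_arm --commands '[[[0,0,0.001,0,0,0,0.01],[0,0,0.001,0,0,0,0.01],[0,0,0,0,0,0,0.01]]]'

```text
t: 25.22
eef_pos: [0.3928, 0.1725, -0.0343]
tool_rot: [-0.0, 0.487, 0.873, -0.0]
contact_force: [0.6, -0.0, -2.5]
gripper_width: 0.196
grasp_force: 60.3
```

move_arm --commands '[[[0,0,0.001,0,0,0,0.01],[0,0,0,0,0,0,0.01]]]'

```text
t: 25.48
eef_pos: [0.3929, 0.1724, -0.0347]
tool_rot: [-0.0, 0.487, 0.873, 0.0]
contact_force: [-2.3, -1.0, 9.5]
gripper_width: 0.196
grasp_force: 62.2
```

The square touched down: vertical force rose to +9.5 N at a reported z of -0.0347. I'll open slightly, rise 7 mm so the fingertips clear the 8 mm bar, and regrip near the top of the stock.

move_arm --commands '[[[0,0,-0.0005,0,0,0,0.018],[0,0,0,0,0,0,0.022],[0,0,0,0,0,0,0.024],[0,0,0,0,0,0,0.024],[0,0,-0.003,0,0,0,0.024],[0,0,-0.003,0,0,0,0.024],[0,0,-0.001,0,0,0,0.024],[0,0,0,0,0,0,0.024]]]' --squeeze 30

```text
t: 26.48
eef_pos: [0.3929, 0.1726, -0.0276]
tool_rot: [0.0, 0.487, 0.873, 0.0]
contact_force: [-1.0, 0.2, 0.6]
gripper_width: 0.279
grasp_force: 0.0
```

move_arm --commands '[[[0,0,0,0,0,0,0.018],[0,0,0,0,0,0,0.012],[0,0,0,0,0,0,0.01],[0,0,0,0,0,0,0.01]]]'

```text
t: 26.98
eef_pos: [0.3929, 0.1726, -0.0277]
tool_rot: [0.0, 0.487, 0.873, 0.0]
contact_force: [-0.7, 0.0, 5.2]
gripper_width: 0.204
grasp_force: 30.0
```

move_arm --commands '[[[0,0.002,-0.0003,0,0,0,0.01],[0,0.002,0,0,0,0,0.01],[0,0.002,0,0,0,0,0.01],[0,0.002,0,0,0,0,0.01],[0,0.0015,0,0,0,0,0.01],[0,0,0,0,0,0,0.01]]]'

```text
t: 27.72
eef_pos: [0.3926, 0.1725, -0.0277]
tool_rot: [-0.005, 0.487, 0.873, -0.007]
contact_force: [-19.7, -9.8, 37.2]
gripper_width: 0.199
grasp_force: 33.9
```

```bash
python3 -c "
from h import *
goto(.4044,.1800,-.0277,.556)
im=imaging.read_camera('scene')[:,:,::-1];cv2.imwrite('pics/s5.png',cv2.resize(im[235:355,275:425],None,fx=5,fy=5,interpolation=2))"
```

```text
pos [ 0.3926  0.1725 -0.0277] F [-19.7  -9.8  37.2] t 27.725
shift [ 0.18 13.95 -0.27] mm turn [-0.95 -0.07 -0.18]
```

View pics/s5.png

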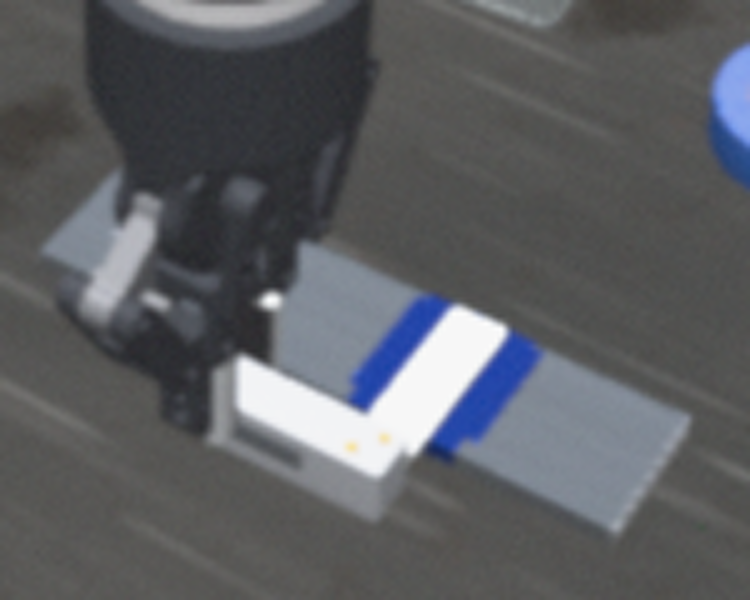

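The last picture shows the blade lying across the blue band at about (450,370), with the stock parallel to the bar about 10 mm short of it. The square did not slide, and the tool is pressing down hard (37 N). I'll back off that command, lift the square slightly off the bench and carry it over instead.

move_arm --commands '[[[0,-0.005,0,0,0,0,0.01],[0,-0.0045,0,0,0,0,0.01],[0,0,-0.001,0,0,0,0.01],[0,0,0,0,0,0,0.01]]]'

```text
t: 28.28
eef_pos: [0.3929, 0.1726, -0.0266]
tool_rot: [-0.0, 0.487, 0.873, -0.0]
contact_force: [1.1, -0.6, -3.1]
gripper_width: 0.199
grasp_force: 29.3
```

move_arm --commands '[[[0,0,-0.001,0,0,0,0.01],[0,0,0,0,0,0,0.01]]]'

```text
t: 28.52
eef_pos: [0.3929, 0.1725, -0.0255]
tool_rot: [0.0, 0.487, 0.873, 0.0]
contact_force: [0.1, 0.1, -1.8]
gripper_width: 0.203
grasp_force: 29.3
```

move_arm --commands '[[[0,0.002,0,0,0,0,0.01],[0,0.002,0,0,0,0,0.01],[0,0,0,0,0,0,0.01]]]'

```text
t: 28.9
eef_pos: [0.3965, 0.1748, -0.0255]
tool_rot: [0.0, 0.487, 0.873, 0.0]
contact_force: [-0.9, 0.5, -2.9]
gripper_width: 0.197
grasp_force: 29.3
```

move_arm --commands '[[[0,0.002,0,0,0,0,0.01],[0,0.002,0,0,0,0,0.01],[0,0.002,0,0,0,0,0.01],[0,0.001,0,0,0,0,0.01],[0,0,0,0,0,0,0.01]]]'

```text
t: 29.52
eef_pos: [0.4022, 0.1783, -0.0255]
tool_rot: [-0.0, 0.487, 0.873, 0.0]
contact_force: [1.0, 0.1, -2.6]
gripper_width: 0.205
grasp_force: 29.3
```

move_arm --commands '[[[0,0.001,0,0,0,0,0.01],[0,0,0,0,0,0,0.01]]]'

```text
t: 29.78
eef_pos: [0.4031, 0.1789, -0.0255]
tool_rot: [0.0, 0.487, 0.873, 0.0]
contact_force: [-1.1, -0.3, -2.5]
gripper_width: 0.2
grasp_force: 29.3
```

move_arm --commands '[[[0,0.001,0,0,0,0,0.01],[0,0,0,0,0,0,0.01]]]'

```text
t: 30.02
eef_pos: [0.4036, 0.1792, -0.0255]
tool_rot: [-0.0, 0.487, 0.873, -0.0]
contact_force: [-0.8, -0.0, -2.2]
gripper_width: 0.201
grasp_force: 29.4
```

move_arm --commands '[[[0,0.001,0,0,0,0,0.01],[0,0,0,0,0,0,0.01]]]'

```text
t: 30.28
eef_pos: [0.4037, 0.1793, -0.0257]
tool_rot: [-0.001, 0.487, 0.873, -0.001]
contact_force: [-2.9, -1.6, -1.6]
gripper_width: 0.199
grasp_force: 29.6
```

move_arm --commands '[[[0,0.001,0,0,0,0,0.01],[0,0,0,0,0,0,0.01]]]'

```text
t: 30.52
eef_pos: [0.4046, 0.1797, -0.0257]
tool_rot: [-0.0, 0.487, 0.873, -0.001]
contact_force: [-2.7, -1.2, -3.0]
gripper_width: 0.202
grasp_force: 29.4
```

```bash
python3 -c "
from h import *
goto(.4044,.1800,-.0277,.556)"
```

```text
pos [ 0.4046  0.1797 -0.0257] F [-2.7 -1.2 -3. ] t 30.525
shift [ 0.38 -0.02  1.98] mm turn [-0.11 -0.   -0.14]
```

The stock met the bar with about 3.3 N at the expected position, so it is flush. I'll lower it the last 2 mm.

move_arm --commands '[[[0,0,0.001,0,0,0,0.01],[0,0,0.0007,0,0,0,0.01],[0,0,0,0,0,0,0.01]]]'

```text
t: 30.9
eef_pos: [0.405, 0.1799, -0.0274]
tool_rot: [-0.0, 0.487, 0.873, -0.001]
contact_force: [-3.1, -2.5, -3.4]
gripper_width: 0.203
grasp_force: 29.4
```

move_arm --commands '[[[0,0,0.0005,0,0,0,0.01],[0,0,0,0,0,0,0.01]]]'

```text
t: 31.15
eef_pos: [0.4051, 0.18, -0.0276]
tool_rot: [-0.0, 0.487, 0.873, -0.0]
contact_force: [-5.2, -3.5, 2.7]
gripper_width: 0.205
grasp_force: 30.1
```

move_arm --commands '[[[0,-0.001,0,0,0,0,0.01],[0,0,0,0,0,0,0.018],[0,0,0,0,0,0,0.024],[0,0,0,0,0,0,0.03],[0,0,0,0,0,0,0.03],[0,0,-0.004,0,0,0,0.03],[0,0,-0.01,0,0,0,0.03],[0,0,-0.02,0,0,0,0.03],[0,0,-0.03,0,0,0,0.03],[0,0,-0.03,0,0,0,0.03],[0,0,-0.03,0,0,0,0.03]]]'

```text
t: 32.52
eef_pos: [0.4046, 0.1798, 0.098]
tool_rot: [0.0, 0.487, 0.873, 0.0]
contact_force: [0.9, 1.3, 1.0]
gripper_width: 0.351
grasp_force: 0.0
```

move_arm --commands '[[[0,0,-0.05,0,0,0,0.03],[0.04,0.02,0,0,0,0,0.03],[0.04,0.02,0,0,0,0,0.03],[0.04,0.02,0,0,0,0,0.03],[0.04,0.02,0,0,0,0,0.03],[0.04,0.02,0,0,0,0,0.03],[0.04,0.02,0,0,0,0,0.03],[0,0,0,0,0,0,0.03]]]'

```text
t: 33.52
eef_pos: [0.3787, 0.4511, 0.1469]
tool_rot: [-0.001, 0.485, 0.875, 0.001]
contact_force: [0.5, -0.4, 0.6]
gripper_width: 0.348
grasp_force: 0.0
```

```bash
python3 - <<'E'
from h import *
im={n:np.ascontiguousarray(imaging.read_camera(n)[:,:,::-1]) for n in("top","scene")}
for n,i in im.items(): cv2.imwrite(f"pics/{n}9.png",i)
def ctr(n,mask,k=5):
    m=cv2.resize(mask.astype(np.float32),None,fx=k,fy=k,interpolation=1)>.5
    cs=cv2.findContours(m.astype('uint8'),0,1)[0]
    return [((cv2.approxPolyDP(c,2*k,True)[:,0]+.5)/k-.5).round(1).tolist() for c in cs if cv2.contourArea(c)>150*k*k]
for n,i in im.items():
    h=cv2.cvtColor(i,40);x0,x1,y0,y1=(310,455,180,320) if n=="top" else (270,430,230,360)
    s=np.s_[y0:y1,x0:x1];H=h[s]
    print(n,"white",[[(a+x0,b+y0) for a,b in c] for c in ctr(n,(H[...,2]>165)&(H[...,1]<50))])
    print(n,"bar",[[(a+x0,b+y0) for a,b in c] for c in ctr(n,cv2.medianBlur(((H[...,2]>95)).astype('uint8'),3))])
vb=[.44376863,.18097116,.55615901]
for n in im: print(n,"bar0",proj(n,place(vb,BAR)).round(1).tolist())
c,s=np.cos(vb[2]),np.sin(vb[2]);q=[vb[0]-c*.034+s*.0015,vb[1]-s*.034-c*.0015,vb[2]-np.pi/2]
for n in im: print(n,"sq exp",proj(n,place(q,SQ)).round(1).tolist())
E
```

```text
top white [[(309.6, 302.6), (309.6, 319.4), (335.4, 319.4)], [(392.0, 208.6), (381.6, 216.0), (400.6, 246.0), (372.6, 263.0), (379.0, 273.4), (418.4, 248.0)]]
top bar [[(309.6, 280.6), (309.6, 319.4), (370.4, 319.4), (339.0, 299.6), (336.4, 296.0), (342.0, 291.6), (331.0, 294.6)], [(425.0, 195.6), (396.0, 212.6), (391.0, 207.6), (381.6, 213.0), (382.6, 219.0), (376.0, 225.6), (323.0, 256.6), (320.6, 260.0), (338.0, 286.4), (371.0, 265.4), (381.0, 273.4), (417.0, 251.4), (418.4, 246.0), (414.4, 240.0), (441.4, 221.0)]]
scene white [[(380.4, 294.0), (370.0, 289.6), (352.0, 311.6), (317.0, 294.6), (311.6, 303.0), (355.0, 324.4), (364.4, 317.0)]]
scene bar [[(269.6, 307.6), (269.6, 314.4), (293.0, 326.4), (296.4, 322.0)], [(282.6, 283.0), (284.0, 286.4), (309.0, 297.4), (313.0, 313.4), (351.0, 332.4), (365.0, 336.4), (365.0, 333.6), (358.4, 330.0), (362.0, 323.4), (397.0, 341.4), (404.0, 334.4), (418.4, 338.0), (407.4, 331.0), (413.4, 317.0), (383.0, 302.6), (379.4, 299.0), (381.4, 294.0), (372.0, 288.6), (366.0, 292.6), (359.0, 291.6), (301.0, 262.6)], [(428.0, 240.6), (417.6, 247.0), (415.6, 262.0), (423.0, 272.4), (429.4, 275.4)], [(345.6, 229.6), (347.0, 233.4), (357.0, 234.4), (389.4, 247.0), (380.4, 241.0), (384.0, 241.4), (392.4, 229.6)]]
top bar0 [[321.5, 260.0], [338.0, 286.5], [441.3, 222.1], [424.5, 196.7]]
scene bar0 [[301.1, 265.4], [283.4, 284.3], [398.6, 339.3], [413.7, 316.5]]
top sq exp [[412.1, 239.9], [418.2, 249.4], [378.8, 274.1], [372.7, 264.5], [390.8, 209.9], [381.6, 215.6]]
scene sq exp [[361.5, 315.1], [355.3, 323.3], [311.3, 302.0], [317.8, 294.5], [380.3, 293.8], [369.9, 289.1]]
```

```bash
python3 - <<'E'
from h import *
T={"top":([(418.4,248),(379,273.4),(372.6,263),(392,208.6),(381.6,216)],[(320.6,260),(338,286.4),(441.4,221),(425,195.6)]),
"scene":([(355,324.4),(311.6,303),(317,294.6),(380.4,294),(370,289.6)],[(301,262.6),(282.6,284),(397.5,341),(413.4,317)])}
for n,(s,b) in T.items():
    vs,e=fit(n,SQ[1:],np.array(s),[.42,.16,-1.]);vb,f=fit(n,BAR,np.array(b),[.44,.18,.55])
    P=place(vs,[[0,.009,0],[.0285,.069,.009]])[:,:2]-vb[:2];c,si=np.cos(vb[2]),np.sin(vb[2])
    L=np.c_[P@[c,si],P@[-si,c]]*1000
    print(n,vs.round(4),vb.round(4),e,f,"face x",L[0,0],"tip x",L[1,0],"tip dy",L[1,1]+30,"ang",vs[2]+np.pi/2-vb[2])
a,b=[cv2.cvtColor(cv2.imread(f"pics/scene{k}.png"),6).astype(np.float32) for k in "09"]
for x,y in((240,222),(237,283),(275,190)):
    s=np.s_[y-25:y+25,x-25:x+25];print(cv2.phaseCorrelate(a[s],b[s],cv2.createHanningWindow((50,50),5)))
E
```

```text
top [ 0.4171  0.1614 -1.0188] [0.4446 0.1811 0.5605] 1.314839245930159 0.8839860136754965 face x -24.834936084019336 tip x 34.91803024281257 tip dy -1.1925775366087628 ang -0.008590277604271224
scene [ 0.4149  0.1608 -1.0149] [0.4431 0.1816 0.5382] 0.6446800469840355 2.150837437608743 face x -25.888237632569997 tip x 34.60698833016994 tip dy -0.7723342562616118 ang 0.01770731797848013
((0.048282238521444754, -0.007628851733645803), 0.9703743878364564)
((-0.011064525872217956, -0.040497407267078955), 0.9697466821670532)
((0.547986709424567, 0.5027576729670038), 1.068182420349121)
```

Both cameras agree: the stock face is at x = -24.8 to -25.9 mm, the blade is about 1 mm from the band centre, and it is parallel within 0.018 rad. The bystanders have not moved, so I'm handing in.

```bash
python3 -c "
from station import bot
print(bot.hand_in())"
```

```text
the job is handed in; nothing more can be done
None
```

The square is out of the case and lies at the bar, stock against the near edge (face within about 1 mm of it) and blade within about 1.2 mm of the blue band's centre; the job is handed in, with no verdict shown.

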